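Clamp a sharpening stone in its ratchet holder

ROBOT

A 6-joint arm with a two-finger parallel gripper is mounted at the origin on a cart in front of the work surface, level with it; the furniture and walls round the work are solid. World frame = base frame: x ahead of the robot, y to its left, z up, the work surface at z = 0. Lengths are in m, angles in degrees, forces in N, time in s.
With the tool pointing down it reaches from about 0.375 to 0.975 m from the base axis. Payload 3.8 kg.
Tool frame: the origin (TCP) lies between the finger pads; the fingertips stand 11 mm ahead of it and the grasp point (between the pads) lies 8 mm behind it; z points along the fingers, y is the line along which they close (so a half turn about z gives the same grasp; the last joint's range is limited). The gripper opens to 88 mm and grips with 3 to 60 N. Pads are 18 mm wide; open, the fingers measure 123 mm over their backs; the gripper's body (75 mm by 187 mm) begins 45 mm behind the grasp point.
Start: joints at [69.334, 15.12, 91.902, -0, 72.978, -2.114], TCP at [0.215, 0.64, 0.25] pointing down, gripper open.
Joint ranges: [-150.88, 150.88], [-54.13, 125.18], [17.81, 147.31], [-75.09, 255.09], [0, 152.58], [-146.25, 146.25]. Speed limits (degrees/s): [147.25, 147.25, 180, 180, 180, 180].

INTERFACE

Orientations are given as [roll, pitch, yaw] about the fixed x, y, z axes, in that order (R = Rz(yaw) Ry(pitch) Rx(roll)).
In Python, from cell import manip, kin, cams, job_done gives the robot as it stands. Calls block until the motion is done:
- manip.goto(position, orientation): joint-space move of the TCP to a pose.
- manip.movel(position, attitude=None, vel=0.15, threshold=None): straight line of the TCP; attitude=None keeps the orientation; vel is the mean speed in m/s. With threshold (N) it stops when the force on the tool has changed by that much, and returns True; else False.
- manip.move_j(angles): joint-space move.
- manip.set_gripper(opening, newtons=None): opening from 0.0 (shut) to 1.0 (fully open); newtons is the grip in N (None keeps the last); returns when the fingers have stopped.
- manip.wait(seconds).
- kin.inverse_kinematics(position, orientation): joint angles nearest the present ones, or None.
- manip.observe(): the state.
- cams.get_image(name): name is "side" or "top" or "wrist"; returns (picture, depth): 480x640x3 uint8, red, green, blue; 480x640 float32, m along the optical axis (not along the pixel's ray), 0 where there is no reading.
- cams.get_calibration(name): a dict with "fx", "fy", "cx", "cy" (pixels), "dist" ([k1, k2, p1, p2, k3] as OpenCV has them; the pictures are not rectified), "rvec" (rotation vector, rad) and "tvec" (3), from world to camera coordinates, as OpenCV has them. Camera axes: x right, y down, z forward; pixel columns grow to the right and rows downward; lengths in m; the calibration is good to about 2 mm. A picture is of the moment at which its call begins: read the wrist's pose just before it. get_calibration takes no time and is no camera call; for the wrist camera it gives the pose at the moment of the call.
A pose or a line that the arm cannot do raises manip.Unreachable and nothing moves.
- job_done(): hands the job in; it is judged then, once.
The state is a dict: "t": time; "q": joint angles; "qd": joint speeds; "joint_torque": joint torques, N m; "tool_pos": TCP position; "ee_rot": TCP orientation; "ft_force": force on the tool from outside, world axes, zero at the start; "moment": the same for the moment, N m; "width": opening from 0.0 (shut) to 1.0 (fully open); "finger_force": force on a finger pad.
Only numpy, scipy, OpenCV 4.12 (cv2) and the standard library are available. Lean on these libraries where they do the work, as an engineer would, in place of code of your own. Each camera call takes 0.05 s, during which the arm holds its last target. There are 200 camera calls.

TASK

Get the sharpening stone ready for the knives: press the holder's round release button fully down and keep it down until the jaw has sprung all the way open, then lay the stone flat and straight on the holder's base between the two end jaws. Pump the trigger against the handle until the jaw presses the stone firmly against the fixed jaw, and finish still squeezing the trigger, with the stone held; squeeze gently, because a hard squeeze cracks the stone. Leave the mug, the scissors and the notebook where they are.

Things in the scene. Friction and masses are not known exactly. Their poses are not given: they have to be found in the camera images.
- holder: Stone holder, fixed: bamboo base 338 x 90 mm, top face 18 mm above the worktop, with a black one-hand clamp on it. Origin: on the worktop under the base's middle. x runs from the handle to the fixed jaw, z up. Along x in mm: handle -155 to -139, trigger before it, housing -168 to -56 (34 wide, 60 high; 76 high at -140 to -104), release button -66, moving jaw, fixed jaw's face +139.
- stone: Sharpening stone, a plain loose block with a pale and a grey layer, 150 (x) x 50 (y) x 25 (z) mm, about 0.4 kg, lying flat on the worktop. Origin: centre of its underside; x along its length. Either way round will do.
- jaw (a joint): How far the moving jaw has closed, m: 0 = sprung fully open (175 mm between the jaw faces), 0.025 = touching both ends of the stone. Starts at 0.032 to 0.049, where the stone does not fit. A 3 N spring opens it; teeth 5.5 mm apart hold it against that unless the release button is down. Closing, it pushes the stone along the base.
- trigger (a joint): Trigger angle, rad: 0 = out (sprung), 0.44 = fully squeezed. First 0.2 idle. A full squeeze (over 0.4) moves the jaw one 5.5 mm tooth; let it out below 0.03 to go on. Takes 5 to 12 N while the jaw is free. The stone stops the fifth squeeze at 0.32 to 0.41 and gets the squeeze less 10 N: 20 to 60 N is right, over 90 N cracks it. Let go, the jaw slips back up to a tooth.
- release (a joint): Travel of the release button, m: 0 = up, 0.006 = down on its stop. It needs 1.6 N to start and 4 N at the stop, and springs back up. While it is fully down the jaw springs open, within about 1 s.
- release_top (a point): Centre of the top of the round release button (23 mm across, 85 mm above the worktop when up); press straight down here. The trigger's top is 40 mm away and 115 mm high.
- trigger_mid (a point): Front of the rounded finger pad on the trigger, the point to push: 100 to 104 mm above the worktop, 18 mm wide, with the 6 mm thick blade behind it reaching 115 mm. The trigger turns about a pivot 68 mm above the worktop at holder x = -122 mm: at rest it leans 0.22 rad towards the fixed jaw, fully squeezed 0.22 rad towards the handle.
- handle_mid (a point): Middle of the upright handle (16 mm thick along holder x, 28 mm wide, top 132 mm above the worktop), 104 mm above the worktop. Over its back face and the trigger pad: 51 mm with the trigger out, 35 mm fully squeezed. Only the trigger moves: centre the open fingers about 5 mm before the handle's middle, or the handle stops them too soon.
- jaw_face (a point): Middle of the moving jaw's rubber face (44 mm wide, 18 mm high), 30 mm above the worktop.
- fixed_face (a point): Middle of the fixed jaw's rubber face (44 mm wide, 18 mm high), 30 mm above the worktop.
- mug: Bystander: blue and white mug, 80 mm across and 102 mm high, standing on the worktop. Origin: on its underside. Leave alone.
- scissors: Bystander: kitchen scissors, 199 mm long, lying on the worktop to the left. Origin: middle of the underside. Leave alone.
- notebook: Bystander: black notebook, 148 x 110 x 16 mm, lying on the worktop to the left. Origin: middle of the underside. Leave alone.
There are look-alikes about, which are no part of the job. Of the things that look like the stone, the larger one is meant.

How it is judged:
By the outcome, as a careful person would: the job done as asked, in the order asked, and still so for the second after the job is handed in, while the arm keeps its last pose, push and grip.
It also fails if it takes over 64 s, if anything falls off the work surface, if the arm or the gripper's body presses on something with over 40 N, if the wrist force passes 120 N, or if a joint passes its speed limit or range.

## Working session

There is one attempt and no reset: what is moved stays moved. The work goes in short steps, each a Python script; the robot and the scene stay as the last script left them, time stands still between calls to the robot, and variables do not carry over. Pictures are saved under pics/ and viewed, at most 10 in all, crops included, and the job is handed in when it is done.

```bash
mkdir -p pics; ls
cat > h.py <<'E'
import numpy as np, cv2, json
from cell import manip, kin, cams, job_done
def snap(name, fn):
    c=cams.get_calibration(name); im,d=cams.get_image(name)
    np.savez('pics/'+fn+'.npz',im=im,d=d,**{k:np.array(v) for k,v in c.items()})
    cv2.imwrite('pics/'+fn+'.png',im[:,:,::-1]); return im,d,c
def load(fn): return dict(np.load('pics/'+fn+'.npz'))
def K(c): return np.array([[c['fx'],0,c['cx']],[0,c['fy'],c['cy']],[0,0,1.]],float)
def cloud(c,uv,dep):
    uv=np.array(uv,float).reshape(-1,1,2); n=cv2.undistortPoints(uv,K(c),np.array(c['dist'],float)).reshape(-1,2)
    R=cv2.Rodrigues(np.array(c['rvec'],float))[0]; p=np.c_[n,np.ones(len(n))]*np.array(dep).reshape(-1,1)
    return (p-np.array(c['tvec']).reshape(1,3))@R
def atz(c,uv,z):
    o=cloud(c,[[0,0]],[0])[0]; p=cloud(c,uv,np.ones(len(uv))); d=p-o
    return o+d*((z-o[2])/d[:,2:3])
def full(c):
    v,u=np.nonzero(c['d']>0); return cloud(c,np.c_[u,v],c['d'][v,u]),u,v
E
python3 - <<'E'
from h import *
snap('top','top0'); snap('side','side0'); s=manip.observe(); print(s['t'],s['tool_pos'],s['ee_rot'],s['width'])
E
```

```text
pics
0.1 [0.2145561  0.63934446 0.24850763] [-1.79883745e+02 -3.50442391e-03  1.61448751e+02] 0.999621280299739
```

View pics/top0.png

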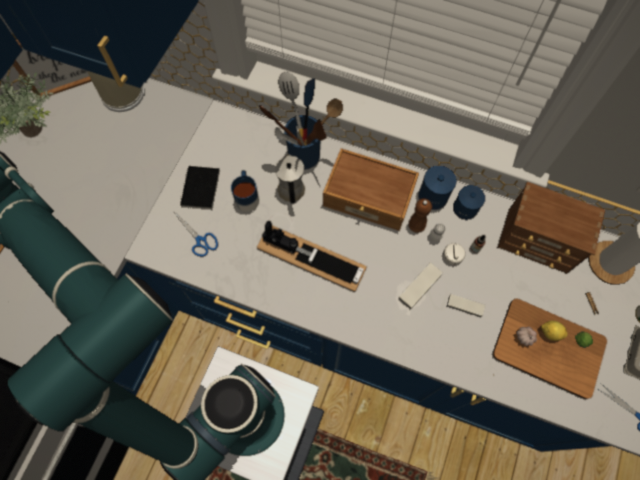

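View pics/side0.png

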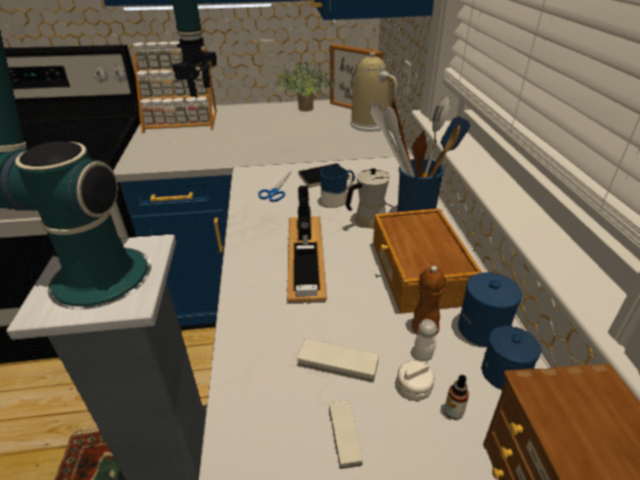

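The top view shows the holder with its handle at about (272,235) and its fixed jaw at (360,272). The larger stone is at (420,286) and the small look-alike at (466,304). In the side view, the stone is at (338,360). Next I'll measure both from depth.

Run:
```python
from h import *
for f in ['top0','side0']:
    c=load(f); P,u,v=full(c)
    boxes={'top0':{'stone':(392,258,448,315),'small':(444,288,490,322),'hold':(250,215,375,295),'table':(300,300,340,320)},
           'side0':{'stone':(290,335,385,385),'small':(325,395,365,472),'hold':(284,180,330,305),'table':(240,330,280,400)}}[f]
    for n,(a,b,e,g) in boxes.items():
        m=(u>=a)&(u<e)&(v>=b)&(v<g); Q=P[m]
        if n=='table': print(f,n,np.median(Q,0),Q[:,2].std()); continue
        lo,hi={'stone':(.015,.04),'small':(.01,.04),'hold':(.012,.025)}[n]
        q=Q[(Q[:,2]>lo)&(Q[:,2]<hi)]
        r=cv2.minAreaRect(q[:,:2].astype(np.float32)*1000)
        print(f,n,len(q),np.median(q,0).round(4),'rect',np.round(r[0],1),np.round(r[1],1),round(r[2],1), 'z',np.percentile(q[:,2],[10,90]).round(4))
        if n=='hold':
            for z0,z1 in [(.055,.068),(.07,.08),(.08,.09),(.1,.125),(.127,.14)]:
                q=Q[(Q[:,2]>z0)&(Q[:,2]<z1)]; print('  ',z0,len(q),np.median(q,0).round(4) if len(q) else '')
for f,(a,b,e,g) in {'top0':(245,210,375,300),'side0':(275,170,335,310)}.items():
    im=cv2.imread(f'pics/{f}.png')[b:g,a:e]; im=cv2.resize(im,None,fx=4,fy=4,interpolation=cv2.INTER_CUBIC); cv2.imwrite(f'pics/{f}c.png',im)
```

```text
top0 stone 782 [ 0.5384 -0.3375  0.0254] rect [ 552.1 -364.7] [ 90.4 196.7] 68.3 z [0.0203 0.0302]
top0 small 444 [ 0.5306 -0.4837  0.0189] rect [ 529.3 -480.4] [ 88.8 139.1] 36.4 z [0.0143 0.0239]
top0 hold 2043 [ 0.4925 -0.0308  0.0183] rect [519.4  -2.3] [253.6 384. ] 23.9 z [0.014  0.0225]
   0.055 188 [0.5042 0.0986 0.06  ]
   0.07 69 [0.5032 0.1239 0.0743]
   0.08 49 [0.5048 0.0702 0.0849]
   0.1 68 [0.506  0.1375 0.1122]
   0.127 35 [0.5108 0.145  0.1314]
top0 table [ 3.62398392e-01 -7.89123791e-02  6.17130033e-05] 0.0038819048248583277
side0 stone 1843 [ 0.5394 -0.3426  0.0242] rect [ 537.6 -338.6] [ 53.  149.7] 67.8 z [0.0216 0.0258]
side0 small 1386 [ 0.5281 -0.493   0.0169] rect [ 528.3 -485.7] [ 36.  109.7] 1.9 z [0.0151 0.0184]
side0 hold 2346 [ 0.5009 -0.0386  0.017 ] rect [518.2 112.9] [561.3 113.2] 81.8 z [0.015  0.0192]
   0.055 173 [0.5139 0.0948 0.0591]
   0.07 108 [0.5163 0.1186 0.0747]
   0.08 78 [0.5115 0.1118 0.084 ]
   0.1 136 [0.5109 0.1367 0.1104]
   0.127 23 [0.5127 0.1415 0.1291]
side0 table [ 0.38447489 -0.32076339 -0.00070913] 0.0013546934463800943
```

View pics/top0c.png

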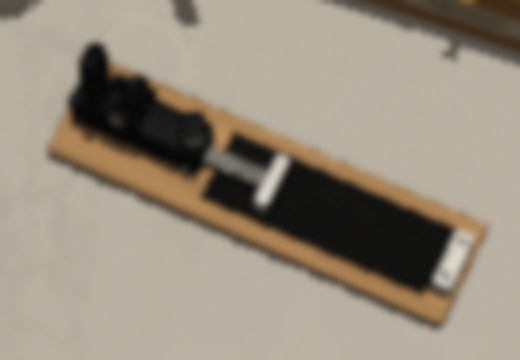

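Run:
```python
from h import *
c=load('top0')
uv=np.array([(108,60),(487,228),(440,326),(50,152)])/4+[245,210]
p=atz(c,uv,.018); print(p.round(4), np.linalg.norm(p-np.roll(p,1,0),axis=1)); print(p.mean(0))
x=(p[1]+p[2]-p[0]-p[3])/2; yaw=np.degrees(np.arctan2(x[1],x[0])); print('yaw',yaw)
print('btn',atz(c,np.array([[193,128]])/4+[245,210],.085))
for z in (.3,.35,.4):
  for yw in (yaw,yaw+90,yaw-90,yaw+180):
    print(z,yw,kin.inverse_kinematics([.5,0,z],[180,0,yw]))
w=cams.get_calibration('wrist');R=cv2.Rodrigues(np.array(w['rvec']))[0];print('cam pos',-R.T@np.array(w['tvec']),'axes',R.round(3),w['fx'])
```

```text
[[ 0.5589  0.1589  0.018 ]
 [ 0.5353 -0.1669  0.018 ]
 [ 0.4484 -0.1601  0.018 ]
 [ 0.4705  0.1699  0.018 ]] [0.08911073 0.32674678 0.08714142 0.330699  ]
[5.03287085e-01 4.50567109e-04 1.80000000e-02]
yaw -93.99049061157035
btn [[0.50497476 0.06120549 0.085     ]]
0.3 -93.99049061157035 None
0.3 -3.990490611570351 [-2.85451053e+00 -5.74264203e+00  1.09078004e+02 -2.54444375e-14
  7.66646380e+01  9.11359801e+01]
0.3 -183.99049061157035 [ -2.85451053  -5.74264203 109.07800406   0.          76.66463797
 -88.86401992]
0.3 86.00950938842965 [-2.85451053e+00 -5.74264203e+00  1.09078004e+02 -2.54444375e-14
  7.66646380e+01  1.13598008e+00]
0.35 -93.99049061157035 None
0.35 -3.990490611570351 [-2.85451053e+00 -6.84431438e+00  1.04914969e+02 -2.54444375e-14
  8.19293455e+01  9.11359801e+01]
0.35 -183.99049061157035 [ -2.85451053  -6.84431438 104.91496889   0.          81.92934548
 -88.86401992]
0.35 86.00950938842965 [-2.85451053e+00 -6.84431438e+00  1.04914969e+02 -2.54444375e-14
  8.19293455e+01  1.13598008e+00]
0.4 -93.99049061157035 None
0.4 -3.990490611570351 [-2.85451053e+00 -7.40789880e+00  1.00329039e+02 -2.54444375e-14
  8.70788601e+01  9.11359801e+01]
0.4 -183.99049061157035 [ -2.85451053  -7.4078988  100.32903867   0.          87.07886013
 -88.86401992]
0.4 86.00950938842965 [-2.85451053e+00 -7.40789880e+00  1.00329039e+02 -2.54444375e-14
  8.70788601e+01  1.13598008e+00]
cam pos [0.13981227 0.6649673  0.38378311] axes [[ 0.318  0.948 -0.001]
 [ 0.903 -0.302  0.305]
 [ 0.289 -0.098 -0.952]] 364.0598266038236
```

Run:
```python
from h import *
manip.goto([.5,.0,.3],[180,0,-4]); manip.wait(.3)
im,d,c=snap('wrist','w1'); im2=cv2.imread('pics/w1.png'); 
manip.goto([.535,-.34,.25],[180,0,-22+90-90]); manip.wait(.3)
snap('wrist','w2'); print(manip.observe()['t'],manip.observe()['tool_pos'])
c=load('w2');P,u,v=full(c)
q=P[(P[:,2]>.018)&(P[:,2]<.032)&(abs(P[:,0]-.537)<.1)&(abs(P[:,1]+.34)<.095)]
r=cv2.minAreaRect(q[:,:2].astype(np.float32)*1000);print(len(q),r)
```

```text
4.5917 [ 0.53537249 -0.33924963  0.25041304]
7347 ((524.7378540039062, -372.72381591796875), (123.97274017333984, 150.61402893066406), 68.04476165771484)
```

View pics/w1.png

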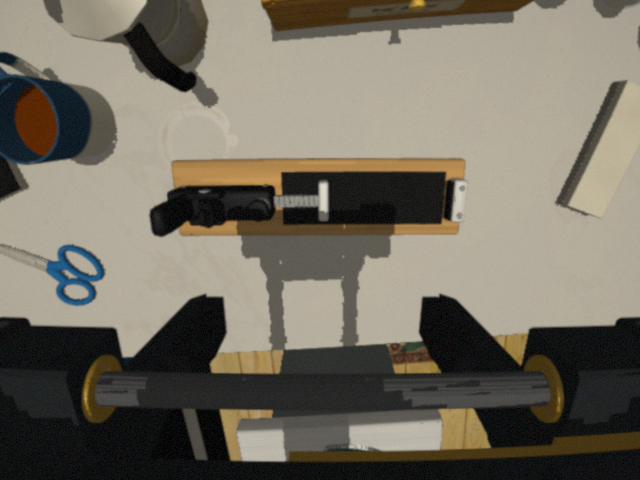

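View pics/w2.png

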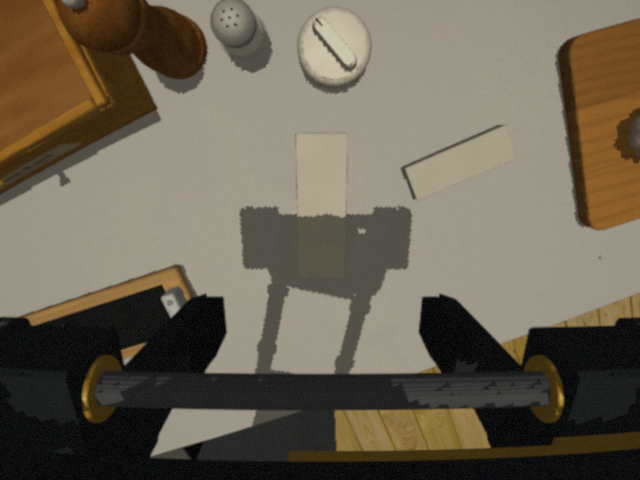

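w1 shows the base with corners at about (172,160), (465,159), (458,234) and (182,235). The button is the disc near (262,200). In w2 the stone's top runs from (297,133) to (347,133) and down to about v=278. I'll fit both more precisely.

Run:
```python
from h import *
def comp(f,seed,lo,hi):
    c=load(f); P,u,v=full(c); Z=np.full((480,640,3),np.nan); Z[v,u]=P
    m=((Z[...,2]>lo)&(Z[...,2]<hi)).astype(np.uint8); n,l=cv2.connectedComponents(m,connectivity=4)
    return c,Z,l==l[seed[1],seed[0]]
c,Z,m=comp('w2',(320,190),.019,.031); q=Z[m]; r=cv2.minAreaRect(q[:,:2].astype(np.float32)*1000); print('stone',m.sum(),r,np.median(q[:,2]))
v,u=np.nonzero(m); rp=cv2.boxPoints(cv2.minAreaRect(np.c_[u,v].astype(np.float32))); print(rp); pz=atz(c,rp,.025); print(pz.round(4),pz.mean(0), np.linalg.norm(pz-np.roll(pz,1,0),axis=1))
c,Z,m=comp('w1',(300,168),.011,.026); q=Z[m]; r=cv2.minAreaRect(q[:,:2].astype(np.float32)*1000); print('base',m.sum(),r,np.median(q[:,2]))
p=atz(c,[(172,160),(465,159),(458,234),(182,235)],.018); print(p.round(4),p.mean(0),np.linalg.norm(p-np.roll(p,1,0),axis=1))
im=cv2.imread('pics/w1.png')[145:245,145:275]; cv2.imwrite('pics/w1c.png',cv2.resize(im,None,fx=6,fy=6,interpolation=cv2.INTER_CUBIC))
P=Z[145:245,145:275].reshape(-1,3)
for lo,hi in [(.08,.09),(.055,.065),(.126,.138)]:
    k=P[(P[:,2]>lo)&(P[:,2]<hi)]; print(lo,len(k),np.median(k,0).round(4),cv2.minAreaRect(k[:,:2].astype(np.float32)*1000))
```

```text
stone 7268 ((538.5389404296875, -338.4947204589844), (50.18601608276367, 150.62841796875), 68.02047729492188) 0.025366662977278843
[[296. 132.]
 [347. 132.]
 [347. 278.]
 [296. 278.]]
[[ 0.6174 -0.3443  0.025 ]
 [ 0.5993 -0.3893  0.025 ]
 [ 0.4591 -0.3362  0.025 ]
 [ 0.4794 -0.2855  0.025 ]] [ 0.53877348 -0.33880865  0.025     ] [0.14995358 0.04852945 0.14991892 0.05465084]
base 16585 ((504.1673889160156, 5.3320770263671875), (337.4420471191406, 91.14653778076172), 86.36847686767578) 0.01838514829318544
[[ 0.5601  0.168   0.018 ]
 [ 0.5384 -0.1635  0.018 ]
 [ 0.4502 -0.1589  0.018 ]
 [ 0.4716  0.1724  0.018 ]] [0.5050708  0.00446089 0.018     ] [0.08864093 0.33220627 0.08830585 0.33200602]
0.08 512 [0.5099 0.0661 0.0849] ((510.23681640625, 99.69554138183594), (93.27379608154297, 26.233013153076172), 83.76268768310547)
0.055 1534 [0.5149 0.0948 0.0592] ((512.4940795898438, 109.5498275756836), (110.4848861694336, 34.549964904785156), 85.48869323730469)
0.126 465 [0.5142 0.1431 0.1307] ((513.7938842773438, 144.15005493164062), (14.78774356842041, 26.960487365722656), 80.76701354980469)
```

View pics/w1c.png

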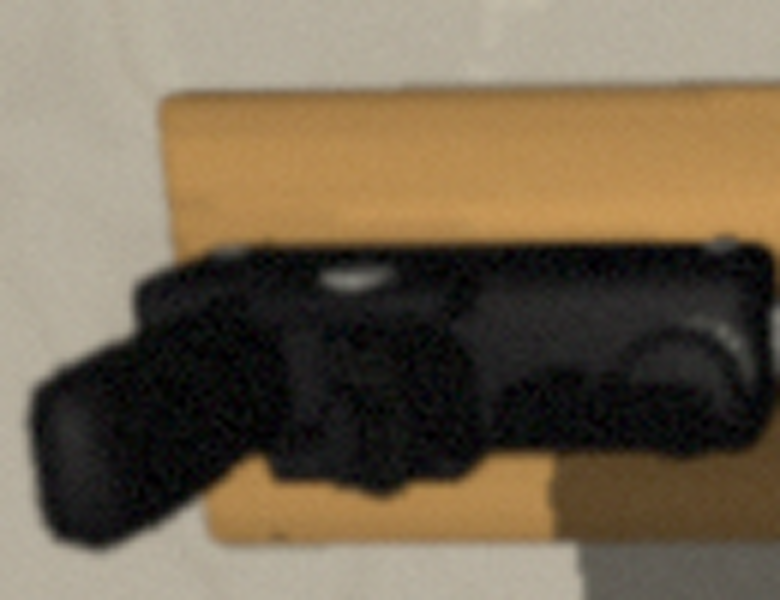

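Stone: centre (0.5385, -0.3385), long axis at -22°, and the size matches. For the holder, the base's centre and the handle and housing disagree by about 7 mm along its length, so I'll look again from right above the clamp, from two sides.

Run:
```python
from h import *
manip.goto([.48,.09,.27],[180,0,-3.6]); manip.wait(.4); snap('wrist','w3')
manip.goto([.54,.06,.27],[180,0,176.4]); manip.wait(.4); snap('wrist','w4')
print(manip.observe()['t'])
yaw=np.radians(-93.63); ex=np.array([np.cos(yaw),np.sin(yaw)]); ey=np.array([-ex[1],ex[0]]); o=np.array([.5042,.0053])
for f in ['w1','w3','w4','top0','side0']:
    c=load(f); P,u,v=full(c); h=np.c_[(P[:,:2]-o)@ex,(P[:,:2]-o)@ey,P[:,2]]*1000
    h=h[(abs(h[:,0])<200)&(abs(h[:,1])<60)]
    print(f)
    for n,lo,hi,a,b in [('base',15,22,-200,200),('hous',57,64,-200,0),('btn',81,88,-90,-40),('trig',108,119,-135,-60),('handle',126,136,-200,-100),('jaws R',36,43,100,160),('jawL',36,43,-60,60)]:
        k=h[(h[:,2]>lo)&(h[:,2]<hi)&(h[:,0]>a)&(h[:,0]<b)]
        if len(k)>5: print('  ',n,len(k),'x',np.percentile(k[:,0],[2,50,98]).round(1),'y',np.percentile(k[:,1],[2,50,98]).round(1),'z',np.median(k[:,2]).round(1))
```

```text
9.8
w1
   base 16284 x [-157.6   30.5  154.8] y [-42.6   9.9  43.7] z 18.4
   hous 1389 x [-155.6  -90.1  -51.2] y [-14.8   4.3  17.7] z 59.3
   btn 407 x [-69.3 -58.7 -48.9] y [-9.4  1.  10.7] z 84.9
   trig 338 x [-133.9 -106.1  -99.8] y [-10.5   1.6  12.3] z 114.2
   handle 465 x [-145.5 -138.1 -132.7] y [-11.1   1.3  13.3] z 130.7
   jaws R 575 x [145.7 152.3 159.7] y [-22.    0.9  23.6] z 39.7
   jawL 682 x [-49.6   4.2  13. ] y [-19.5   0.7  20.8] z 39.3
w3
   base 19118 x [-156.8   28.5  154. ] y [-42.7  10.6  43.7] z 18.2
   hous 1658 x [-157.   -86.4  -54.3] y [-15.2   4.1  16. ] z 59.1
   btn 508 x [-69.4 -59.6 -49.1] y [-9.6  0.6 10.7] z 84.8
   trig 304 x [-134.1 -105.8  -99.9] y [-8.4  1.4 12.1] z 114.7
   handle 622 x [-147.4 -139.2 -132.9] y [-11.2   1.2  13.1] z 130.7
   jaws R 705 x [144.9 151.8 159.7] y [-21.7   1.3  22.6] z 39.5
   jawL 783 x [-43.5   4.3  13.3] y [-19.8   1.1  21.4] z 39.1
w4
   base 19595 x [-157.3   28.3  154.3] y [-43.1  -9.2  43. ] z 18.3
   hous 1664 x [-155.2  -88.2  -53.6] y [-15.7  -3.4  15.8] z 59.1
   btn 511 x [-69.5 -59.7 -49.2] y [-9.
[... 493 characters left out ...]
[-134.7 -106.1  -98.9] y [-9.4 -1.3  9.7] z 113.0
   handle 33 x [-148.1 -139.7 -133.2] y [-12.8  -2.4  10. ] z 130.7
   jaws R 55 x [145.5 152.5 159.4] y [-22.5  -0.1  21.2] z 39.7
   jawL 71 x [-54.5   0.6  12.9] y [-21.   -0.6  19.7] z 38.8
side0
   base 2040 x [-153.9   47.4  165.3] y [-43.5  -0.5  41.9] z 17.2
   hous 90 x [-132.7  -75.6  -50.4] y [-15.5  -1.   14.7] z 59.0
   btn 36 x [-65.  -56.3 -46.4] y [-9.6 -0.9  9.2] z 83.7
   trig 47 x [-134.1 -129.9  -98.6] y [-11.9  -1.3   9.9] z 113.1
   handle 28 x [-144.3 -135.4 -132.4] y [-11.1   0.8  11.4] z 129.0
   jaws R 81 x [145.3 153.  159.8] y [-23.   -2.   21.5] z 38.7
   jawL 111 x [-53.3   3.5  15.9] y [-21.   -1.5  18.7] z 38.2
```

View pics/w4.png

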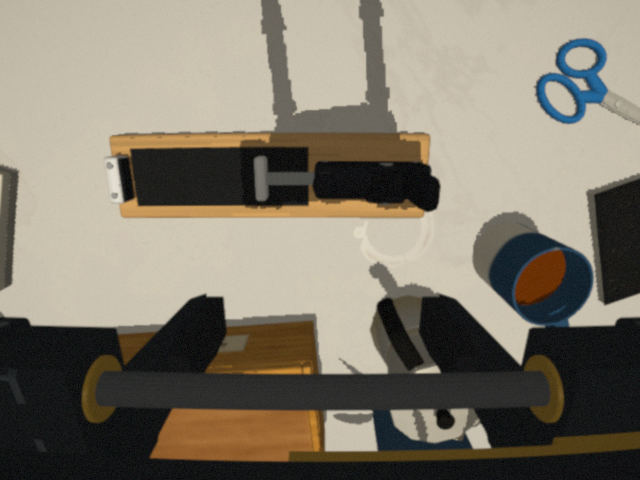

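All views agree: the clamp features sit 6.7 mm further along x than my base fit. The origin is therefore about (0.5038, -0.0014), with yaw -93.6°, and the jaw is closed about 0.0426, inside the given range. w4 confirms it: button near (325,180), moving jaw near (262,178). Pressing the button.

```bash
cat >> h.py <<'E'
YAW=-93.63; _y=np.radians(YAW); EX=np.array([np.cos(_y),np.sin(_y)]); EY=np.array([-EX[1],EX[0]]); O=np.array([.5038,-.0014])
def H(x,y,z): return list(O+EX*x/1000+EY*y/1000)+[z]
def hol(f):
    c=load(f); P,u,v=full(c); return np.c_[(P[:,:2]-O)@EX*1000,(P[:,:2]-O)@EY*1000,P[:,2]*1000]
def st():
    s=manip.observe(); return dict(t=round(s['t'],2),pos=s['tool_pos'].round(4),F=np.round(s['ft_force'],1),w=round(s['width'],3),ff=np.round(s['finger_force'],1))
E
python3 - <<'E'
from h import *
manip.set_gripper(0,10)
A=[180,0,86.4]
manip.goto(H(-66,0,.16),A); manip.movel(H(-66,0,.103),vel=.1); manip.wait(.2); print(st())
r=manip.movel(H(-66,0,.086),vel=.015,threshold=9); print(r,st())
manip.wait(1.5); print(st())
c=cams.get_calibration('top'); snap('top','top1'); h=hol('top1'); k=h[(h[:,2]>36)&(h[:,2]<43)&(abs(h[:,0])<60)&(abs(h[:,1])<22)]
print(np.percentile(k[:,0],[2,50,98]))
snap('side','side1'); h=hol('side1'); k=h[(h[:,2]>35)&(h[:,2]<42)&(abs(h[:,0])<60)&(abs(h[:,1])<22)]; print(np.percentile(k[:,0],[2,50,98]))
E
```

```text
{'t': 13.43, 'pos': array([0.5087, 0.0645, 0.1039]), 'F': array([ 0.3,  0. , -0.8]), 'w': 0.005, 'ff': np.float64(0.0)}
True {'t': 14.26, 'pos': array([0.508 , 0.0645, 0.0904]), 'F': array([-1.4, -1. ,  5.1]), 'w': 0.008, 'ff': np.float64(2.5)}
{'t': 15.76, 'pos': array([0.508 , 0.0645, 0.0903]), 'F': array([-0.5,  0.1,  5.1]), 'w': 0.004, 'ff': np.float64(2.6)}
[-57.31713404 -44.65863035 -36.35173734]
[-59.60042332 -43.4037214  -33.55320284]
```

Fully down (TCP 0.0903, 5.1 N) and the jaw face has moved to -36 mm, which is sprung open. Next, pick up the stone and place it.

Run:
```python
from h import *
manip.movel(H(-66,0,.17),vel=.15)
S=[.5385,-.3385]
manip.goto(S+[.12],[180,0,-22]); manip.set_gripper(1.0,30)
manip.movel(S+[.014],vel=.12,threshold=8); print(st())
manip.set_gripper(0,30); print(st())
manip.movel(S+[.13],vel=.12); print(st())
manip.goto(H(58,0,.13),[180,0,86.37]); manip.movel(H(58,0,.045),vel=.1); manip.wait(.3); print(st())
snap('wrist','w5'); snap('side','side2')
h=hol('side2'); k=h[(h[:,2]>45)&(h[:,2]<65)&(h[:,0]>-50)&(h[:,0]<150)&(abs(h[:,1])<40)]; print(np.percentile(k[:,0],[2,98]),np.percentile(k[:,1],[2,98]),np.median(k[:,2]))
```

```text
{'t': 20.41, 'pos': array([ 0.5392, -0.339 ,  0.0149]), 'F': array([ 0.3, -0.4, -0.3]), 'w': 1.001, 'ff': np.float64(0.0)}
{'t': 21.07, 'pos': array([ 0.5385, -0.3386,  0.0142]), 'F': array([-0.1,  0.4,  1.2]), 'w': 0.563, 'ff': np.float64(30.0)}
{'t': 22.18, 'pos': array([ 0.5377, -0.338 ,  0.1287]), 'F': array([ 0.3,  0.5, -4.3]), 'w': 0.566, 'ff': np.float64(30.0)}
{'t': 24.79, 'pos': array([ 0.5006, -0.0593,  0.0456]), 'F': array([ 0.2,  0.1, -4.4]), 'w': 0.561, 'ff': np.float64(30.0)}
[-13.79941142 133.4717593 ] [-33.03992968  33.37033633] 55.21374601619399
```

View pics/w5.png

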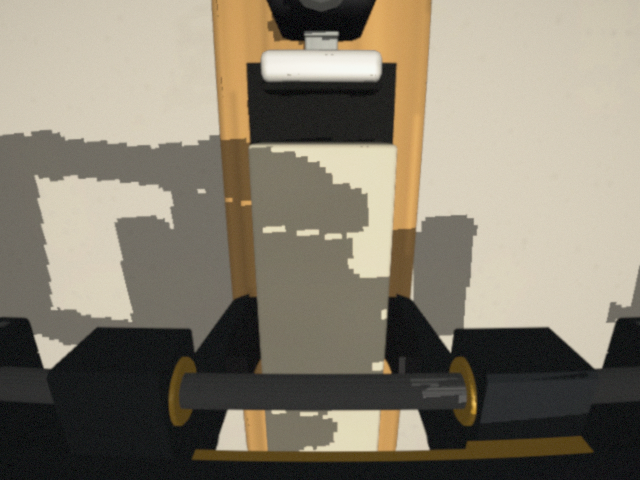

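The stone hangs straight, with its far edge at v≈145 parallel to the moving jaw, and it is clear of both jaws. I'll lower and release it, then move to the trigger.

Run:
```python
from h import *
print(manip.movel(H(58,0,.0305),vel=.03,threshold=6),st())
manip.set_gripper(.75,18); manip.movel(H(58,0,.12),vel=.15)
A=[180,0,176.37]
manip.goto(H(-142,0,.19),A); manip.set_gripper(1.0,18)
snap('side','side3'); h=hol('side3'); k=h[(h[:,2]>41)&(h[:,2]<46)&(h[:,0]>-30)&(h[:,0]<138)&(abs(h[:,1])<40)]
print('stone x',np.percentile(k[:,0],[2,98]),'y',np.percentile(k[:,1],[2,98]),'z',np.median(k[:,2]),cv2.minAreaRect(k[:,:2].astype(np.float32)))
print(manip.movel(H(-142,0,.097),vel=.08,threshold=8),st())
manip.set_gripper(0,18); print(st()); manip.set_gripper(1.0,18); print(st())
snap('side','side4'); h=hol('side4'); k=h[(h[:,2]>35)&(h[:,2]<40)&(h[:,0]<-18)&(h[:,0]>-50)&(abs(h[:,1])<22)]; print('jaw',np.percentile(k[:,0],[50,98]))
```

```text
True {'t': 25.34, 'pos': array([ 0.5   , -0.0593,  0.032 ]), 'F': array([-0.7,  0.9,  4.5]), 'w': 0.56, 'ff': np.float64(30.0)}
stone x [-11.74312849 131.36980511] y [-24.03136918  22.85589933] z 42.38735656232513 ((58.954071044921875, 0.05467033386230469), (48.15547180175781, 150.5496063232422), 89.8691177368164)
False {'t': 29.48, 'pos': array([0.5134, 0.1404, 0.0977]), 'F': array([ 0.4, -0.2, -0.3]), 'w': 1.001, 'ff': np.float64(0.0)}
{'t': 30.33, 'pos': array([0.5136, 0.1357, 0.0989]), 'F': array([ -3. , -20.1,  12. ]), 'w': 0.392, 'ff': np.float64(18.1)}
{'t': 31.24, 'pos': array([0.5127, 0.1406, 0.097 ]), 'F': array([-1.1, -0.5,  0.4]), 'w': 1.005, 'ff': np.float64(0.0)}
jaw [-35.87634069 -28.94285517]
```

The stone lies flat and straight, and the first pump reached full squeeze (34.5 mm) with the jaw advancing one tooth. Three more full pumps, then the gentle holding squeeze.

Run:
```python
from h import *
for i in range(3):
    manip.set_gripper(0,18); print(st()); manip.set_gripper(1.0,18); manip.wait(.2)
snap('side','side5'); h=hol('side5'); k=h[(h[:,2]>35)&(h[:,2]<40)&(h[:,0]<0)&(h[:,0]>-50)&(abs(h[:,1])<22)]; print('jaw',np.percentile(k[:,0],[50,98]))
manip.set_gripper(0,22); print(st())
for n in (30,38,46): manip.set_gripper(0,n); manip.wait(.2); print(st())
snap('side','side6');snap('top','top6'); h=hol('side6'); k=h[(h[:,2]>41)&(h[:,2]<46)&(h[:,0]>-30)&(h[:,0]<150)&(abs(h[:,1])<28)]
print('stone x',np.percentile(k[:,0],[2,98]),'y',np.percentile(k[:,1],[2,98]),cv2.minAreaRect(k[:,:2].astype(np.float32)))
im=cv2.imread('pics/side6.png')[165:315,235:385]; cv2.imwrite('pics/side6c.png',cv2.resize(im,None,fx=4,fy=4,interpolation=cv2.INTER_CUBIC))
```

```text
{'t': 32.15, 'pos': array([0.5133, 0.1358, 0.0986]), 'F': array([ -2.4, -18.2,  12.2]), 'w': 0.389, 'ff': np.float64(18.2)}
{'t': 34.12, 'pos': array([0.5132, 0.1358, 0.0986]), 'F': array([ -3. , -18.9,  11.6]), 'w': 0.391, 'ff': np.float64(18.2)}
{'t': 36.08, 'pos': array([0.5133, 0.1357, 0.0987]), 'F': array([ -3.6, -18.4,  14.1]), 'w': 0.389, 'ff': np.float64(18.2)}
jaw [-24.08571385 -17.98039515]
{'t': 38.08, 'pos': array([0.5129, 0.1341, 0.0986]), 'F': array([ -4.1, -24.5,  14.3]), 'w': 0.428, 'ff': np.float64(22.2)}
{'t': 38.49, 'pos': array([0.5129, 0.1344, 0.0986]), 'F': array([ -4.1, -23. ,  14.3]), 'w': 0.417, 'ff': np.float64(30.2)}
{'t': 38.91, 'pos': array([0.5129, 0.1346, 0.0986]), 'F': array([ -4. , -22.2,  14.1]), 'w': 0.417, 'ff': np.float64(38.2)}
{'t': 39.33, 'pos': array([0.5129, 0.1349, 0.0986]), 'F': array([ -3.7, -20.3,  14.1]), 'w': 0.404, 'ff': np.float64(46.3)}
stone x [ -5.41144326 138.45575918] y [-24.05302747  23.09588087] ((70.2021484375, 0.0038089752197265625), (48.132423400878906, 159.6295166015625), 89.8646240234375)
```

View pics/side6c.png

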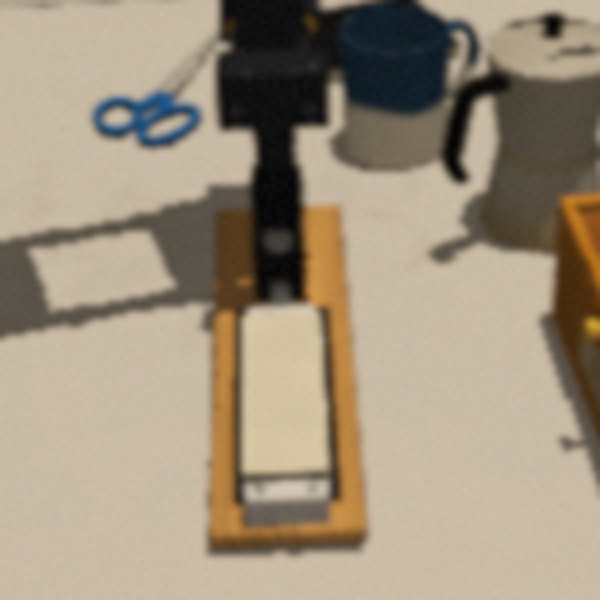

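The crop shows the stone flat, straight and pinched between the two jaws: far end at (280,308), near end against the fixed jaw at (285,478). The trigger stopped short of full squeeze with 46 N on the finger, so the stone gets about 36 N. Handing in.

Run:
```python
from h import *
manip.wait(.5); print(st()); print(job_done())
```

```text
{'t': 39.92, 'pos': array([0.5129, 0.135 , 0.0986]), 'F': array([ -4.4, -20.2,  13.9]), 'w': 0.404, 'ff': np.float64(46.3)}
the job is handed in; nothing more can be done
None
```

I handed the job in at about 40 s: the button was held down until the jaw sprung fully open, and the stone lies flat and straight, clamped against the fixed jaw with the trigger still squeezed at 46 N (about 36 N on the stone); I never touched the mug, scissors or notebook.

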